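Tuck a reorder card under the weighted arm of the card holder

ROBOT

A 7-joint arm with a two-finger parallel gripper is mounted at the origin on the work surface. World frame = base frame: x ahead of the robot, y to its left, z up, the work surface at z = 0. Lengths are in m, angles in degrees, forces in N, time in s.
With the tool pointing down it reaches from about 0.425 to 0.875 m from the base axis. Payload 4.7 kg.
Tool frame: the origin (TCP) lies at the very end of the fingers, on their centre line; the grasp point (between the pads) lies 19 mm behind it; z points along the fingers, y is the line along which they close (so a half turn about z gives the same grasp; the last joint's range is limited). The gripper opens to 87 mm and grips with 3 to 60 N. Pads are 19 mm wide; open, the fingers measure 117 mm over their backs; the gripper's body (75 mm by 190 mm) begins 51 mm behind the grasp point.
Start: joints at [66.927, 18.392, -4.016, 83.108, 1.295, 78.541, -3.26], TCP at [0.263, -0.594, 0.223] pointing down, gripper open.
Joint ranges: [-163.93, 163.93], [-17.29, 119.83], [-79.2, 71.16], [3.27, 140.29], [-89.18, 269.18], [5.43, 117.66], [-154.24, 154.24]. Speed limits (degrees/s): [147.25, 147.25, 180, 180, 180, 180, 180].

INTERFACE

Orientations are given as [roll, pitch, yaw] about the fixed x, y, z axes, in that order (R = Rz(yaw) Ry(pitch) Rx(roll)).
In Python, from cell import telemetry, cams, env gives the robot as it stands.
- The arm moves only by the tool arm_command, never from a script. Its argument "series" is text: rows parted by semicolons, each of 5 numbers parted by spaces: the shift along the tool's x, y, z in mm, then the turn about the tool's z in rad, then the closure in counts, from 0 (fully open) to 255 (shut). A call has 1 to 20 rows; each row shifts and turns the commanded pose from where the row before left it, along the tool's axes as they then stand; what a row does not reach is not made up. A row lasts 1/12 s, in which the tool goes at most 41.7 mm and 7.16 degrees, less where a joint would pass 70% of its speed; a pose out of reach is approached as far as the arm can. A call is refused whole if a number of a shift passes 41.7 or a number of a turn 0.125, either way. A call with a gripper value outside its range is refused whole. The fingers move at their own pace and stop on an object; "squeeze" is the grip in N (left out, the last holds). Time passes only in rows, so rows that do not move let the fingers close. It gives the time, the measured TCP pose, the force, the opening and the grip force at its end, in the units of the state.
- telemetry.get_obs(): the state, without advancing time (a new reading comes with each control period).
- cams.read_camera(name): name is "scene" or "top"; returns the picture (420x560x3 uint8, blue, green, red); there is no depth.
- cams.calibration(name): a dict with "K" (3x3 intrinsics, pixels), "origin" and "rotation" of the camera in the world. Camera axes: x right, y down, z forward; pixel columns grow to the right and rows downward; lengths in m; the calibration is good to about 2 mm. A picture is of the moment at which its call begins. calibration takes no time and is no camera call.
- env.sign_off(): hands the job in; it is judged then, once.
The state is a dict: "time_s": time; "qpos": joint angles; "joint_velocities": joint speeds; "effort": joint torques, N m; "tool_pos": TCP position; "tool_rot": TCP orientation; "force": force on the tool from outside, world axes, zero at the start; "wrist_torque": the same for the moment, N m; "grip_width": finger opening in m; "grasp_force": force on a finger pad.
Only numpy, scipy, OpenCV 4.12 (cv2) and the standard library are available. Lean on these libraries where they do the work, as an engineer would, in place of code of your own. Each camera call takes 0.05 s, during which the arm holds its last target. There are 200 camera calls.

TASK

A bin in the tool store has been emptied, so its yellow reorder card, lying on the bench, must join the cards waiting in the holder. Tuck it in on top of the pile, under the weighted arm, pushed fully home against the back stop and square with the others, so that the arm holds the whole pile down and the pile stays tidy. Leave the green card, the white case and the black tube where they are.

Things in the scene. Friction and masses are not known exactly. Their poses are not given: they have to be found in the camera images.
- card: the yellow reorder card to be filed: a printed card in a rigid yellow plastic frame, 100 (x) x 60 (y) x 8 (z) mm, about 45 g, lying face up on the bench. Origin at the centre of its underside, z up, x along its length. Either end may go in first. Three more like it lie in the holder.
- holder: blue-painted steel card holder screwed to the bench. Origin on the bench under the centre of the squared pile; +x towards the back stop, y across, z up: cards go in along +x from the open front. Base plate x -52 to +90, y -50 to +50 mm, top at z 6; three yellow cards lie on it, top at z 30. In front of x -2 the pile's sides are free for fingers.
- home (a point): holder point where the centre of the card's underside belongs: on top of the three cards (holder x 0, y 0, z 30 mm); a card pushed against the stop has its centre 1 mm past it (+x)
- stop (a point): back stop of the holder: middle of its front face at holder x +51, z 30 mm. Upright plate up to z 50, slotted in the middle for the arm; the hinge ears behind it reach z 54 mm
- mouth (a point): between the flared mouths of the two side guides, holder x -1, z 30 mm. The guides are 3 mm plates from x +15 to +53, inner faces at y +-33 (3 mm to spare each side of a card), up to z 46; in front of them the mouths flare out to about y +-39 at x -1 mm
- hold_arm: steel weighted arm, 250 g, hinged on a pin across y at holder x +66, z 47 (origin on the pin; axes as the holder's at the start). A 24 mm strip runs forward to a round heel bar, 40 mm across, resting on the pile at holder x +8 with about 1.6 N; it lifts freely, 0.14 rad for one card. It can also be swung up and back to 1.95 rad, where it stays; it falls shut from below 1.5 rad.
- toe (a point): middle of the underside of the front edge of the arm's toe, a 40 mm wide plate rising at 30 degrees forward of the heel: at the start at holder x -24, z 48, 18 mm above the pile. A card pushed in along +x, low over the pile, meets the toe's sloping underside, lifts the arm and passes under the heel
- weight_bar (a point): centre of the dark steel weight bar fixed across the top of the arm, 24 mm diameter, 46 mm long along y: at the start at holder x +30, z 53 mm
- pile1: lowest yellow card of the pile in the holder, same size as the card; origin at the centre of its underside
- pile2: middle yellow card of the pile, likewise
- pile3: top yellow card of the pile, likewise
- green_card: bystander: a green-framed card of the same size lying on the bench; origin at the centre of its underside
- tube: bystander: upright black plastic tool tube with a screw cap, 50 mm diameter, 104 mm high; origin at the centre of its foot
- insert_case: bystander: flat white plastic case with a yellow label, 80 x 52 x 14 mm, lying on the bench; origin at the centre of its underside
Things that resemble listed ones, but are neither listed nor needed, are in the scene too. Leave any purple or red look-alike of the card alone.

How it is judged (in metres and radians):
At the end, for the whole second after the job is handed in: The yellow card lies flat on the three in the holder, the arm resting on it; all four in order, at most 8 mm short of home, 6 mm sideways and 0.12 rad off square, at rest. Green card, white case and black tube within 20 mm of where they were, the tube upright (x of pile1 in the frame of holder between -0.008 and 0.004 m and y of pile1 in the frame of holder between -0.006 and 0.006 m and angle between the x axis of each of pile1, pile2, pile3, card and the x axis of holder, either way round below 0.12 rad and angle between each of pile1, pile2, pile3, card, tube's own z axis and vertical below 0.1 rad and z of pile1 in the frame of holder between 0.003 and 0.009 m and x of pile2 in the frame of holder between -0.008 and 0.004 m and y of pile2 in the frame of holder between -0.006 and 0.006 m and z of pile2 in the frame of holder between 0.011 and 0.017 m and x of pile3 in the frame of holder between -0.008 and 0.004 m and y of pile3 in the frame of holder between -0.006 and 0.006 m and z of pile3 in the frame of holder between 0.019 and 0.025 m and x of card in the frame of holder between -0.008 and 0.004 m and y of card in the frame of holder between -0.006 and 0.006 m and z of card in the frame of holder between 0.027 and 0.033 m and contact force between hold_arm and card above 0.3 N and linear speed of card below 0.01 m/s and angular speed of hold_arm below 0.1 rad/s and distance of each of green_card, tube, insert_case from where it was at the start of the episode below 0.02 m); the robot touches nothing.
It fails at once if the green card, the white case or the black tube is shifted by more than 30 mm, or the tube knocked over (distance of any of green_card, insert_case, tube from where it was at the start of the episode above 0.03 m or angle between tube's own z axis and vertical above 0.5 rad).
It also fails if it takes over 43 s, if anything falls off the work surface, if the arm or the gripper's body presses on something with over 40 N, if the wrist force passes 120 N, or if a joint passes its speed limit or range.

## Working session

There is one attempt and no reset: what is moved stays moved. The work goes in short steps, Python scripts to look and compute and a tool call to move; the robot and the scene stay as the last step left them, time stands still between calls to the robot, and variables do not carry over. Pictures are saved under pics/ and viewed, at most 10 in all, crops included, and the job is handed in when it is done.

Besides the shell and the picture viewer there is one more tool, called after "Call:" as a command line: name --argument value ..., lists and objects as JSON in quotes. arm_command: Moves the arm, as the interface text tells. Its arguments: {"type":"object","properties":{"series":{"type":"string"},"squeeze":{"type":"number"}},"required":["series"]}

```bash
mkdir -p pics; python3 - <<'E'
from cell import telemetry, cams, env
import cv2
for n in("top","scene"):
    im=cams.read_camera(n); cv2.imwrite(f"pics/{n}0.png",im)
    c=cams.calibration(n); print(n,c)
print(telemetry.get_obs())
E
```

```text
top {'K': array([[381.09604985,   0.        , 281.40645746],
       [  0.        , 381.09604985, 210.69822022],
       [  0.        ,   0.        ,   1.        ]]), 'origin': array([0.50386083, 0.02524057, 1.01043128]), 'rotation': array([-1.74389568e+02,  1.42028452e-01, -8.88518596e+01])}
scene {'K': array([[403.27237335,   0.        , 282.80367241],
       [  0.        , 403.27237335, 209.36896019],
       [  0.        ,   0.        ,   1.        ]]), 'origin': array([ 1.07525369, -0.57650708,  0.81785621]), 'rotation': array([-135.87017607,    0.60341188,   37.17711189])}
{'time_s': 0.1, 'qpos': array([66.92760664, 18.43487446, -4.01745655, 83.16797934,  1.29442855,
       78.54128125, -3.26041919]), 'joint_velocities': array([ 0.0010865 , -0.14470846, -0.01587291, -0.27330946,  0.02060922,
       -0.03464341,  0.03373929]), 'effort': array([ 6.42486411e-04, -4.92569911e+01, -4.05156948e-01, -3.13397741e+01,
       -6.37665647e-02,  3.94969981e-02,  1.00959035e-04]), 'tool_pos': array([ 0.26291214, -0.5939092 ,  0.22156986]), 'tool_rot': array([-1.79901075e+02,  4.32133883e-03,  2.38832868e+01]), 'force': array([ 0.81901896, -0.17959123,  0.06146716]), 'wrist_torque': array([0.02930681, 0.01529908, 0.00877173]), 'grasp_force': 0.0, 'grip_width': 0.08710803599415537}
```

View pics/top0.png

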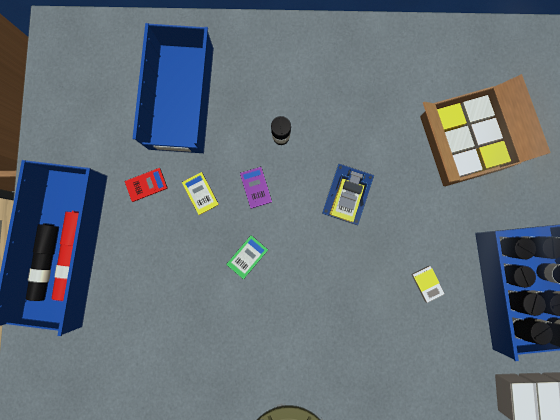

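View pics/scene0.png

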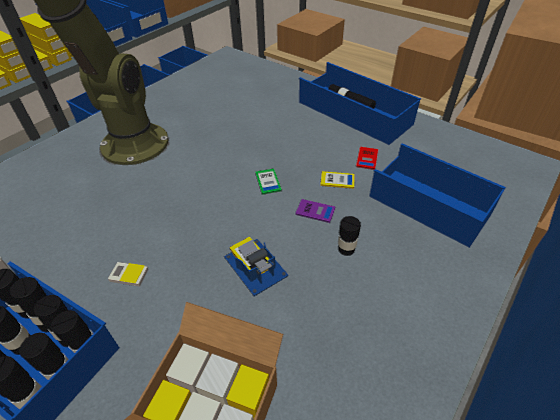

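Candidates for the card, in top-view pixels:
- (200,193): yellow frame with a printed face. This fits the description.
- (428,284): white body with a yellow label, so this is the case.
- (346,205): the pile in the holder.
- (146,185) red and (256,187) purple: look-alikes.
- (247,257): the green card.

The holder is at (350,195), with its stop towards the top of the image. Next I'll measure and check a crop.

```bash
cat > h.py <<'E'
import numpy as np, cv2
from scipy.spatial.transform import Rotation as R
from cell import telemetry, cams, env
def ray(n,uv):
    c=cams.calibration(n); d=np.linalg.inv(c["K"])@np.array([*uv,1.])
    return np.array(c["origin"]),R.from_euler("xyz",c["rotation"],degrees=True).as_matrix()@d
def plane(n,uv,z):
    o,d=ray(n,uv); return (o+d*(z-o[2])/d[2])[:2]
def proj(n,p):
    c=cams.calibration(n); q=c["K"]@(R.from_euler("xyz",c["rotation"],degrees=True).as_matrix().T@(np.array(p)-c["origin"])); return q[:2]/q[2]
def blobs(im,lo,hi,box,amin=30):
    x0,y0,x1,y1=box; m=np.zeros(im.shape[:2],np.uint8)
    m[y0:y1,x0:x1]=cv2.inRange(cv2.cvtColor(im,cv2.COLOR_BGR2HSV),lo,hi)[y0:y1,x0:x1]
    cs,_=cv2.findContours(m,cv2.RETR_EXTERNAL,cv2.CHAIN_APPROX_NONE)
    return [c for c in sorted(cs,key=cv2.contourArea,reverse=True) if cv2.contourArea(c)>amin]
def rect(n,cs,z):
    "outline -> min-area rectangle on plane z: centre mm, sides mm, yaw of long side deg"
    p=np.array([plane(n,q,z) for q in cs.reshape(-1,2)],np.float32)*1000
    b=cv2.boxPoints(cv2.minAreaRect(p)); e=[b[1]-b[0],b[2]-b[1]]; e.sort(key=np.linalg.norm)
    return b.mean(0).round(1),[round(float(np.linalg.norm(v)),1) for v in e],round(float(np.degrees(np.arctan2(e[1][1],e[1][0]))),1)
Y=((22,120,90),(35,255,255)); B=((100,100,40),(125,255,255))
E
python3 - <<'E'
from h import *
im=cv2.imread("pics/top0.png"); sc=cv2.imread("pics/scene0.png")
c=blobs(im,*Y,(175,165,225,220)); print("card top",rect("top",c[0],.008),len(c))
c=blobs(sc,*Y,(315,165,358,195)); print("card scene",rect("scene",c[0],.008),len(c))
allp=blobs(im,*B,(315,155,380,230)); 
print("base",rect("top",np.vstack(allp),.006))
allp=blobs(im,*Y,(320,160,375,225)); print("pile",rect("top",np.vstack(allp),.03))
sb=blobs(sc,*B,(220,230,292,298)); print("base scene",rect("scene",np.vstack(sb),.006))
a=cv2.resize(im[155:235,160:230],None,fx=5,fy=5,interpolation=2); b=cv2.resize(im[155:235,310:390],None,fx=5,fy=5,interpolation=2)
cv2.imwrite("pics/crop1.png",np.hstack([a,b]))
E
```

```text
card top (array([645.1, 247.5], dtype=float32), [60.1, 99.2], 28.6) 1
card scene (array([648.9, 242.5], dtype=float32), [67.0, 100.3], 29.1) 1
base (array([ 651.1, -146. ], dtype=float32), [99.5, 141.6], -17.7)
pile (array([ 632.1, -139.6], dtype=float32), [62.8, 102.1], -17.8)
base scene (array([ 655.6, -144.5], dtype=float32), [108.4, 143.0], -17.9)
```

View pics/crop1.png

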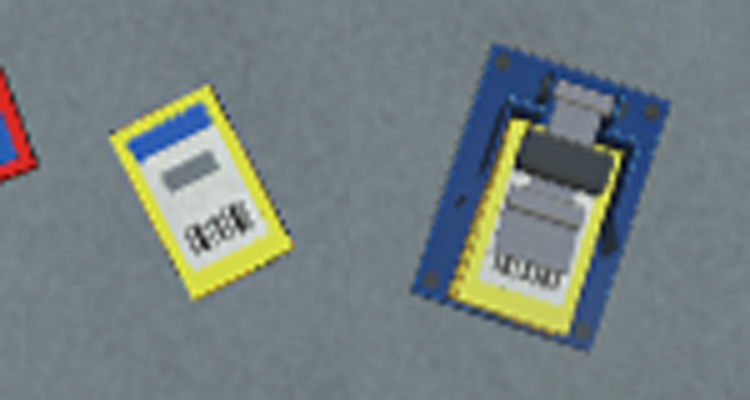

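The crop confirms it. The left item is the yellow-framed printed card, centre (645, 247) mm, yaw 28.6°. The right item is the holder, origin about (633, -140) mm, yaw -17.7°, with its stop facing away from the robot. I'll grip the card near its robot-side end.

Call:
arm_command --series "15 -14 0 0 0;28 -26.2 0 0 0;30 -28 0 0 0;30 -28 0 0 0;30 -28 0 0 0;30 -28 0 0 0;30 -28 0 0 0;30 -28 0 0 0;30 -28 0 0 0;30 -28 0 0 0;30 -28 0 0 0;30 -28 0 0 0;30 -28 0 0 0;30 -28 0 0 0;30 -28 0 0 0;30 -28 0 0 0;30 -28 0 0 0;30 -28 0 0 0;30 -28 0 0 0;30 -28 0 0 0" --squeeze 25

```text
time_s: 1.77
tool_pos: [0.5762, 0.1408, 0.2222]
tool_rot: [180.0, 0.0, 23.8]
force: [0.2, -1.0, 0.9]
grip_width: 0.0872
grasp_force: 0.0
```

Call:
arm_command --series "24 -22 10 0 0;24 -22 20 -0.042 0;20 -20 25 -0.042 0;2.3 -2.7 30 0 0;0 0 30 0 0;0 0 20 0 0;0 0 15 0 0;0 0 5 0 0;0 0 0 0 0;0 0 0 0 0"

```text
time_s: 2.6
tool_pos: [0.6125, 0.2293, 0.0685]
tool_rot: [180.0, -0.1, 28.7]
force: [-0.0, 0.2, 0.4]
grip_width: 0.0868
grasp_force: 0.0
```

```bash
python3 - <<'E'
from h import *
o=telemetry.get_obs(); print(o["tool_pos"],o["tool_rot"])
im=cams.read_camera("scene"); u,v=map(int,proj("scene",[.645,.247,.02])); 
cv2.imwrite("pics/s1.png",cv2.resize(im[v-75:v+45,u-80:u+80],None,fx=4,fy=4,interpolation=2))
E
```

```text
[0.61246537 0.22931693 0.06854789] [ 1.79989141e+02 -8.07855109e-02  2.86712236e+01]
```

View pics/s1.png

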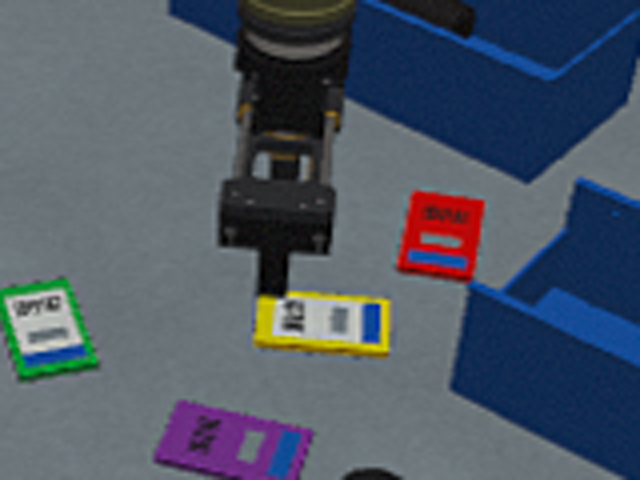

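The gripper is above the card's robot-side end at crop (270,300), in line with it. I'll go down and close.

Call:
arm_command --series "0.5 -0.5 20 0 0;0 0 20 0 0;0 0 15 0 0;0 0 6 0 0;0 0 3 0 0;0 0 1 0 0;0 0 0 0 0;0 0 0 0 0"

```text
time_s: 3.32
tool_pos: [0.6128, 0.2302, 0.0037]
tool_rot: [180.0, -0.1, 28.7]
force: [0.3, -0.1, 0.4]
grip_width: 0.087
grasp_force: 0.0
```

Call:
arm_command --series "0 0 1.7 0 0;0 0 0 0 100;0 0 0 0 160;0 0 0 0 255;0 0 0 0 255;0 0 0 0 255;0 0 0 0 255;0 0 0 0 255;0 0 0 0 255;0 0 0 0 255;0 0 0 0 255;0 0 0 0 255" --squeeze 25

```text
time_s: 4.32
tool_pos: [0.612, 0.2298, 0.0008]
tool_rot: [180.0, 0.0, 28.7]
force: [-0.2, -0.6, 0.9]
grip_width: 0.0594
grasp_force: 25.0
```

Gripped: the opening is 59.4 mm at 25 N. Now I'll lift, carry to the front of the holder and turn square.

Call:
arm_command --series "0 0 -8 0 255;0 0 -20 0 255;0 0 -25 0 255;0 0 -22 0 255;-12 11 -8 0 255;-24 22 0 0 255;-27 25 0 0 255;-27 25 0 0 255;-27 25 0 0 255;-27 25 0 0 255;-27 25 0 0 255;-27 25 0 0 255;-27 25 0 0 255;-19 18 0 0 255;-10 9 0 0 255;0 0 0 0.1 255;0 0 0 0.12 255;0 0 0 0.12 255;0 0 0 0.12 255;0 0 0 0.12 255"

```text
time_s: 5.98
tool_pos: [0.5021, -0.098, 0.0844]
tool_rot: [180.0, -0.0, -4.9]
force: [0.2, -0.2, -1.2]
grip_width: 0.0595
grasp_force: 25.0
```

Call:
arm_command --series "0 0 0 0.12 255;0 0 0 0.11 255;0 0 0 0 255;0 0 0 0 255;0 0 0 0 255;0 0 0 0 255"

```text
time_s: 6.48
tool_pos: [0.502, -0.0982, 0.084]
tool_rot: [180.0, -0.0, -17.6]
force: [-0.2, -0.8, -0.1]
grip_width: 0.0599
grasp_force: 25.0
```

```bash
python3 - <<'E'
from h import *
o=telemetry.get_obs(); print(o["tool_pos"],o["tool_rot"],o["grasp_force"])
im=cams.read_camera("scene")
cv2.imwrite("pics/s2.png",cv2.resize(im[150:300,150:350],None,fx=4,fy=4,interpolation=2))
t=cams.read_camera("top"); cv2.imwrite("pics/t2.png",cv2.resize(t[150:290,260:420],None,fx=4,fy=4,interpolation=2))
E
```

```text
[ 0.50199825 -0.09817283  0.08396025] [ 1.79996414e+02 -7.58625613e-03 -1.76021020e+01] 24.989997446537018
```

View pics/s2.png

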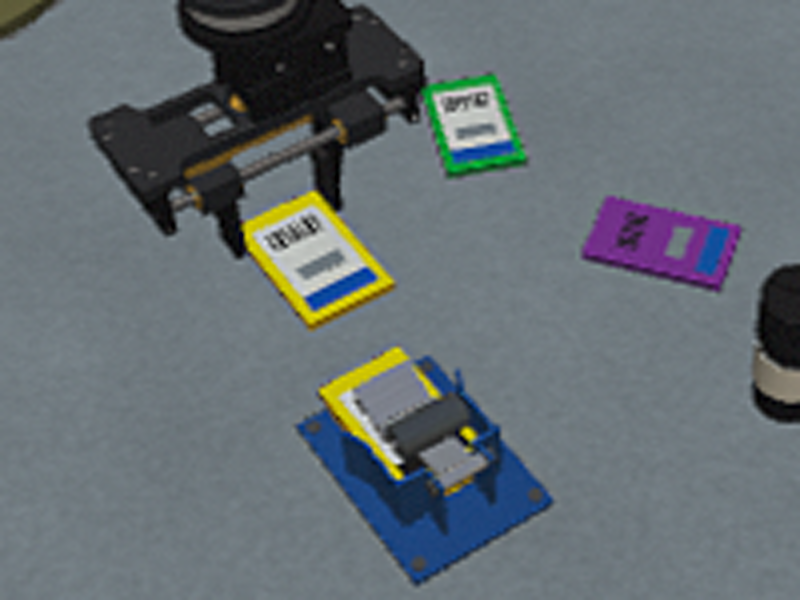

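View pics/t2.png

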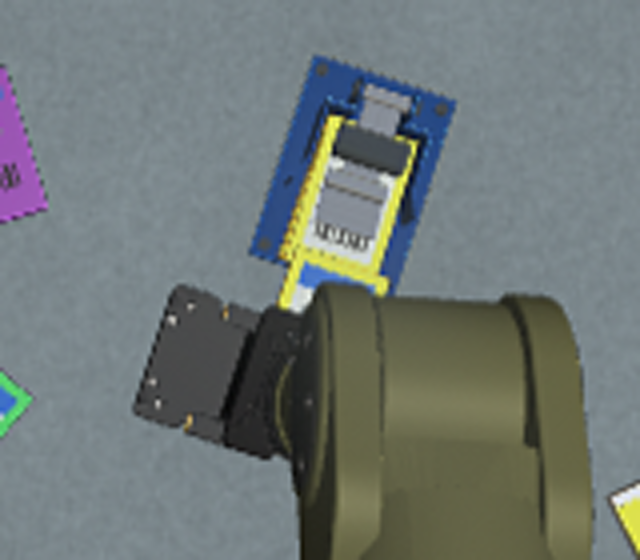

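The scene crop shows the card held level and square at (320,260), in front of the holder at (420,460). In the top crop its leading edge overlaps the pile's front near (340,265). I'll back off, lower to just above pile height, then measure the sideways alignment.

Call:
arm_command --series "-8 0 5 0 255;-7 0 12 0 255;0 0 15 0 255;0 0 12 0 255;0 0 5.5 0 255;0 0 0 0 255;0 0 0 0 255;0 0 0 0 255"

```text
time_s: 7.25
tool_pos: [0.4884, -0.0937, 0.0349]
tool_rot: [-180.0, -0.1, -17.7]
force: [0.7, 0.5, -0.0]
grip_width: 0.0597
grasp_force: 25.0
```

```bash
python3 - <<'E'
from h import *
o=telemetry.get_obs(); print(o["tool_pos"],o["tool_rot"])
a=np.radians(-17.7); ex=np.array([np.cos(a),np.sin(a)]); H=np.array([.6327,-.140])
def hol(p): d=np.asarray(p)-H; return np.round([1000*d@ex,1000*(d@[-ex[1],ex[0]])],1)
print("tcp hol",hol(o["tool_pos"][:2]))
im=cams.read_camera("scene"); cv2.imwrite("pics/s3.png",cv2.resize(im[180:300,190:310],None,fx=5,fy=5,interpolation=2))
u=o["tool_pos"][2]-.001+.008
cs=blobs(im,*Y,(190,180,300,290))
for c in cs[:4]:
    for z,nm in((u,"card"),(.03,"pile")):
        r=rect("scene",c,z); print(nm,cv2.boundingRect(c),r,hol(r[0]/1000))
E
```

```text
[ 0.48837204 -0.0937071   0.03490232] [-1.79989838e+02 -6.16326970e-02 -1.77079117e+01]
tcp hol [-151.6    0.2]
card (210, 208, 37, 34) (array([ 528.9, -108.6], dtype=float32), [61.1, 105.9], -18.6) [-108.4   -1.6]
pile (210, 208, 37, 34) (array([ 520.5, -101.4], dtype=float32), [62.1, 107.5], -18.6) [-118.6    2.7]
card (230, 237, 22, 33) (array([ 619.1, -160.6], dtype=float32), [51.1, 98.5], -51.1) [ -6.7 -23.8]
pile (230, 237, 22, 33) (array([ 612.1, -154.2], dtype=float32), [51.9, 100.0], -51.1) [-15.3 -19.8]
```

View pics/s3.png

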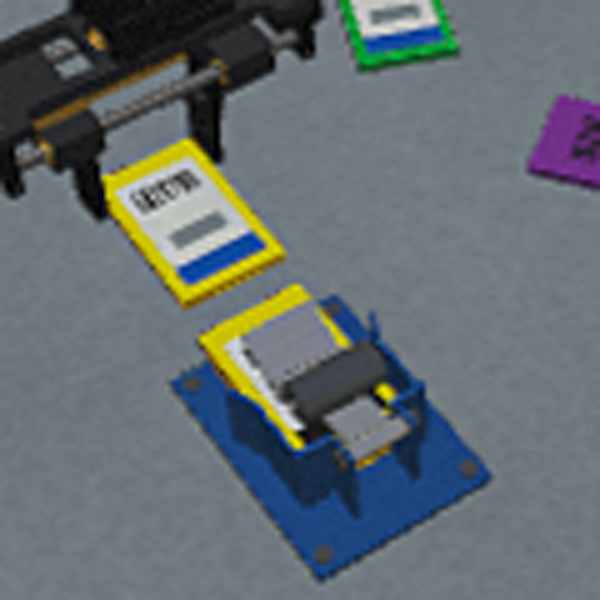

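```bash
python3 - <<'E'
from h import *
a=np.radians(-17.7); ex=np.array([np.cos(a),np.sin(a)]); H=np.array([.6327,-.140])
def hol(p): d=np.asarray(p)-H; return np.round([1000*d@ex,1000*(d@[-ex[1],ex[0]])],1)
for n,q,z in(("cardL",(186,293),.042),("cardR",(284,250),.042),("pileL",(199,333),.03),("pileR",(300,285),.03)):
    print(n,hol(plane("scene",(190+q[0]/5,180+q[1]/5),z)))
E
```

```text
cardL [-63.9 -27. ]
cardR [-59.6  28. ]
pileL [-46.9 -30.8]
pileR [-44.1  27. ]
```

The card is within about 1–2 mm of the pile sideways. I'll nudge it 1 mm and slide it in over the pile to just short of the toe, then under it.

Call:
arm_command --series "4 1 0 0 255;9 0 0 0 255;9 0 0 0 255;8 0 0 0 255;4 0 1 0 255;4 0 1 0 255;4 0 0.5 0 255;4 0 0 0 255;4 0 0 0 255;4 0 0 0 255;4 0 0 0 255;4 0 0 0 255"

```text
time_s: 8.3
tool_pos: [0.5452, -0.1132, 0.0313]
tool_rot: [180.0, 0.2, -17.7]
force: [-4.2, 1.8, -0.9]
grip_width: 0.0596
grasp_force: 25.0
```

Call:
arm_command --series "4 0 -0.3 0 255;4 0 0 0 255;4 0 0 0 255;4 0 0 0 255;4 0 0 0 255;4 0 0 0 255;4 0 0 0 255;4 0 0 0 255;4 0 0 0 255;4 0 0 0 255"

```text
time_s: 9.13
tool_pos: [0.585, -0.1259, 0.0321]
tool_rot: [180.0, -0.0, -17.7]
force: [-0.9, 0.3, -3.0]
grip_width: 0.0597
grasp_force: 25.0
```

Call:
arm_command --series "3 0 0 0 255;3 0 0 0 255;2 0 0 0 255;2 0 0 0 255;1 0 0 0 255;1 0 0 0 255;0 0 0 0 255;0 0 0 0 255"

```text
time_s: 9.8
tool_pos: [0.5962, -0.1294, 0.0322]
tool_rot: [180.0, -0.0, -17.7]
force: [-0.7, -0.6, -1.8]
grip_width: 0.0596
grasp_force: 25.0
```

Call:
arm_command --series "1 0 0 0 255;1 0 0 0 255;0 0 0 0 255;0 0 0 0 255"

```text
time_s: 10.13
tool_pos: [0.5974, -0.1298, 0.032]
tool_rot: [180.0, 0.1, -17.7]
force: [-2.3, 0.3, -1.3]
grip_width: 0.0598
grasp_force: 25.0
```

Call:
arm_command --series "1 0 0 0 255;1 0 0 0 255;1 0 0 0 255;0 0 0 0 255;0 0 0 0 255"

```text
time_s: 10.55
tool_pos: [0.5975, -0.13, 0.0309]
tool_rot: [179.9, 0.4, -17.7]
force: [-8.4, 1.9, 0.8]
grip_width: 0.0597
grasp_force: 25.0
```

The card is on the stop: x stalled and the push rose to 8.4 N. I'll relieve the push, release, back away level and lift.

Call:
arm_command --series "-2.5 0 0 0 255;0 0 0 0 255;0 0 0 0 150;0 0 0 0 60;0 0 0 0 0;0 0 0 0 0;0 0 0 0 0;0 0 0 0 0;0 0 -2 0 0;-6 0 -2 0 0;-20 0 0 0 0;-25 0 -5 0 0;-25 0 -15 0 0;-20 0 -20 0 0;-30 0 -10 0 0;-30 0 0 0 0;0 0 0 0 0"

```text
time_s: 11.97
tool_pos: [0.4444, -0.0813, 0.0859]
tool_rot: [179.8, 0.2, -17.7]
force: [-0.3, -0.2, -0.3]
grip_width: 0.0872
grasp_force: 0.0
```

```bash
python3 - <<'E'
from h import *
o=telemetry.get_obs(); print(o["tool_pos"],o["grip_width"])
im=cams.read_camera("scene"); t=cams.read_camera("top")
a=np.radians(-17.7); ex=np.array([np.cos(a),np.sin(a)]); H=np.array([.6327,-.140])
def hol(p): d=np.asarray(p)-H; return np.round([1000*d@ex,1000*(d@[-ex[1],ex[0]])],1)
c=blobs(t,*Y,(320,160,375,225))
r=rect("top",np.vstack(c),.038); print(r,hol(r[0]/1000))
cv2.imwrite("pics/f.png",np.hstack([cv2.resize(im[222:302,215:295],None,fx=5,fy=5,interpolation=2),cv2.resize(t[155:235,310:390],None,fx=5,fy=5,interpolation=2)]))
E
```

```text
[ 0.4443995  -0.08128557  0.08587349] 0.08718881301627356
(array([ 632.4, -139.1], dtype=float32), [63.1, 104.2], -18.2) [-0.6  0.8]
```

View pics/f.png

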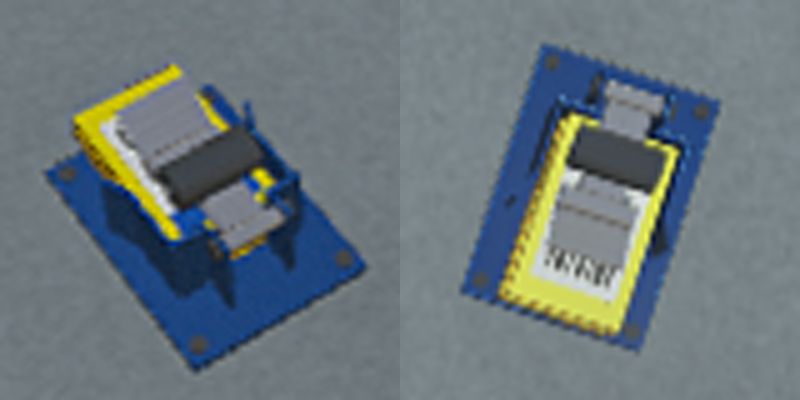

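The card sits square and flush on the pile, under the arm. Its front edge is at right-crop (510–620, 300–330), the measured centre is (-0.6, 0.8) mm from home, and the gripper is clear. I'll hand it in.

```bash
python3 -c "
from cell import env
print(env.sign_off())"
```

```text
the job is handed in; nothing more can be done
None
```

The yellow card is filed on top of the pile, square, against the back stop and under the weighted arm; I handed the job in at about 12 s of the 43 s allowed, and no verdict came back.

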